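Drive the seized spacer out of the lens barrel

ROBOT

A 7-joint arm with a two-finger parallel gripper is mounted at the origin on the work surface. World frame = base frame: x ahead of the robot, y to its left, z up, the work surface at z = 0. Lengths are in m, angles in rad, forces in N, time in s.
With the tool pointing down it reaches from about 0.425 to 0.825 m from the base axis. Payload 3.6 kg.
Tool frame: the origin (TCP) lies where the fingers leave the gripper's body, on its centre line; the fingertips stand 73 mm ahead of it and the grasp point (between the pads) lies 54 mm ahead of it; z points along the fingers, y is the line along which they close (so a half turn about z gives the same grasp; the last joint's range is limited). The gripper opens to 85 mm and grips with 20 to 120 N. Pads are 22 mm wide; open, the fingers measure 114 mm over their backs; the gripper's body (76 mm by 85 mm) begins 54 mm behind the grasp point. The pads swing forward as they close: fully open they stand 13 mm farther back than shut.
Start: joints at [1.079, 0.615, -0.013, 1.423, 0.008, 1.103, -0.04], TCP at [0.291, -0.581, 0.304] pointing down, gripper open.
Joint ranges: [-3.12, 3.12], [-0.3, 2.06], [-1.34, 1.32], [0.26, 2.42], [-1.36, 4.5], [0.01, 1.98], [-2.84, 2.84]. Speed limits (rad/s): [2.79, 2.79, 3.14, 3.14, 3.14, 3.14, 3.14].

INTERFACE

Orientations are given as a unit quaternion [x, y, z, w].
In Python, from station import arm, snapshot, camera_info, ticket gives the robot as it stands. Calls block until the motion is done:
- arm.movep(position, orientation): joint-space move of the TCP to a pose.
- arm.line_to(position, velocity=0.15, ori=None): straight line of the TCP; ori=None keeps the orientation; velocity is the mean speed in m/s.
- arm.move_j(angles): joint-space move.
- arm.move_gripper(opening, effort=None): opening from 0.0 (shut) to 1.0 (fully open); effort is the grip in N (None keeps the last); returns when the fingers have stopped.
- arm.pause(seconds).
- arm.ik(position, orientation): joint angles nearest the present ones, or None.
- snapshot(name): name is "scene" or "side" or "wrist"; returns the picture (384x512x3 uint8, blue, green, red); there is no depth.
- camera_info(name): a dict with "fx", "fy", "cx", "cy" (pixels), "R" (3x3) and "t" (3): a world point X has camera coordinates R X + t; the wrist camera has in their place "T_tool_cam" (4x4, takes a point from camera to tool coordinates, whose origin is the TCP and whose axes are the flange's). Camera axes: x right, y down, z forward; pixel columns grow to the right and rows downward; lengths in m; the calibration is good to about 2 mm. A picture is of the moment at which its call begins: read the wrist's pose just before it. camera_info takes no time and is no camera call.
A pose or a line that the arm cannot do raises arm.MotionError and nothing moves.
- ticket.finish_job(): hands the job in; it is judged then, once.
Readings, each from a call of its own:
- arm.read_time(): time.
- arm.read_joint_positions(): joint angles.
- arm.read_dq(): joint speeds.
- arm.read_effort(): joint torques, N m.
- arm.read_tool_pos(): TCP position.
- arm.read_eef_rot(): TCP orientation.
- arm.read_ft_force(): force on the tool from outside, world axes, zero at the start.
- arm.read_wrist_torque(): the same for the moment, N m.
- arm.read_opening(): opening from 0.0 (shut) to 1.0 (fully open).
- arm.read_finger_force(): force on a finger pad.
Only numpy, scipy, OpenCV 4.12 (cv2) and the standard library are available. Lean on these libraries where they do the work, as an engineer would, in place of code of your own. Each camera call takes 0.05 s, during which the arm holds its last target. There are 200 camera calls.

TASK

The brass spacer is stuck tight in the lens barrel clamped in the knock-out stand. Take the red-handled drift with the two flats from the rack, feel lightly for the angle at which it slips between the two guide keys in the barrel without forcing them, and push the spacer down and out with it so that it falls in the dish below. Then put the drift back in the rack, and leave everything else where it is.

Things in the scene. Friction and masses are not known exactly. Their poses are not given: they have to be found in the camera images.
- drift: The drift to use, an upright tool 108 mm long, 0.1 to 0.17 kg, hanging by its collar in a rack hole: brass shank 58 mm long, 16 mm wide along its x, 10 mm thick along its y (two milled flats); above it a round steel collar 34 mm in diameter (z = 58 to 63 mm); above that a square red handle (z = 63 to 108 mm). Origin: centre of the shank's lower end; z up the tool.
- drift_handle (a point): Middle of the drift's square red handle, 16 x 16 mm, 45 mm tall, faces square to the drift's x and y; 85 mm above the drift's origin (22 mm above the collar's top, 23 mm below the handle's top).
- rack: Wooden block, fixed: 80 mm along x, 190 mm along y, 66 mm high. Origin: centre of the underside. Three round through-holes 20 mm in diameter on its y axis at y = -60, 0 and 60 mm, each holding one drift, in any order, hung by the collar with its origin 8 mm above the block's underside.
- barrel: Black lens barrel, 57 mm in diameter, 50 mm tall, rear end up, clamped and fixed on the stand, its top 105 mm above the bench. Upright through-bore 19.5 mm in diameter, its mouth countersunk to 25 mm over the top 4 mm. Origin: centre of the lower end; +x points to the red index dot on the upper face. More than 60 N of drift against barrel or keys damages it.
- mouth (a point): Centre of the upper end of the barrel's bore, 50 mm above the barrel's origin; axes as the barrel's.
- keys (a point): Point on the bore's axis level with the top of two opposed brass guide keys, 8 mm below the mouth. The keys are 12 mm tall, 12 mm wide, with a gap of 12.5 mm between their faces, on a stiff focusing sleeve that was left at any angle: the line along which the gap runs is not reported. The drift's x must follow it to about 0.2 rad, either way round; otherwise the drift stops on top of the keys.
- spacer: Brass spacer ring, 18 mm in diameter, 14 mm tall, 25 g, gripped tight in the lower part of the bore, its top 24 to 30 mm below the mouth. Origin: centre of its underside. It takes about 9 to 20 N to move, until its top is about 48 mm below the mouth; then it drops free. The drift with its collar down on the barrel reaches 58 mm below the mouth.
- dish (a point): Centre of the inner floor of the round cork-lined catch dish, 64 mm across, 10 mm above the bench, straight below the bore, between the uprights of the grey stand (fixed; base 110 x 140 mm, 75 mm tall without the barrel).
- round16: Round drift, 16 mm shank, round black handle 18 mm in diameter, 108 mm long, in the rack; too thick to pass the keys. Leave it.
- round18: Round drift, 18 mm shank, round blue handle 20 mm in diameter, 108 mm long, in the rack; too thick to pass the keys. Leave it.
- jar_a: Glass jar of screws, 62 mm in diameter, 86 mm tall; leave it. Origin under its centre.
- jar_b: Another such jar; leave it.
- jar_c: Another such jar; leave it.
- camera: Small metal camera, 118 mm wide along its y, 36 mm deep plus 22 mm of lens towards -x, 78 mm tall; leave it. Origin under the body's centre.
- screwdriver: Yellow screwdriver 170 mm long, lying along its x axis; leave it. Origin under its middle.
- jarlid: Loose red jar lid, 58 mm in diameter, 10 mm tall; leave it.
Not all that is in view belongs to the job. Of the things shaped like the rack, the wooden one is meant.

How it is judged:
By the outcome, as a careful person would: the job done as asked, in the order asked, and still so for the second after the job is handed in, with the robot touching nothing.
It also fails if it takes over 72 s, if anything falls off the work surface, if the arm or the gripper's body presses on something with over 40 N, if the wrist force passes 120 N, or if a joint passes its speed limit or range.

## Working session

There is one attempt and no reset: what is moved stays moved. The work goes in short steps, each a Python script; the robot and the scene stay as the last script left them, time stands still between calls to the robot, and variables do not carry over. Pictures are saved under pics/ and viewed, at most 10 in all, crops included, and the job is handed in when it is done.

```bash
mkdir -p pics; ls; python3 - <<'E'
from station import arm, snapshot, camera_info
import cv2,numpy as np
for n in("scene","side"):
    im=snapshot(n); cv2.imwrite(f"pics/{n}0.png",cv2.resize(im,(800,600),interpolation=cv2.INTER_CUBIC)); cv2.imwrite(f"pics/{n}_raw.png",im)
    c=camera_info(n); print(n,c["fx"],c["fy"],c["cx"],c["cy"],(-np.array(c["R"]).T@c["t"]).round(3),np.array(c["R"])[2].round(2))
print(np.array(camera_info("wrist")["T_tool_cam"]).round(3),arm.read_eef_rot(),arm.read_time())
E
```

```text
pics
scene 356.8314387590203 356.8314387590203 261.5359195621444 193.2012678661248 [0.978 0.836 0.843] [-0.38 -0.66 -0.65]
side 380.44323187589754 380.44323187589754 251.30108105126618 188.87035008185362 [-0.036  0.935  0.851] [ 0.46 -0.66 -0.6 ]
[[ 0.    -0.953 -0.304  0.077]
 [ 1.     0.    -0.     0.   ]
 [ 0.    -0.304  0.953 -0.07 ]
 [ 0.     0.     0.     1.   ]] [ 9.73112117e-01  2.30329032e-01 -2.75312930e-04 -1.12636946e-03] 0.1
```

View pics/scene0.png

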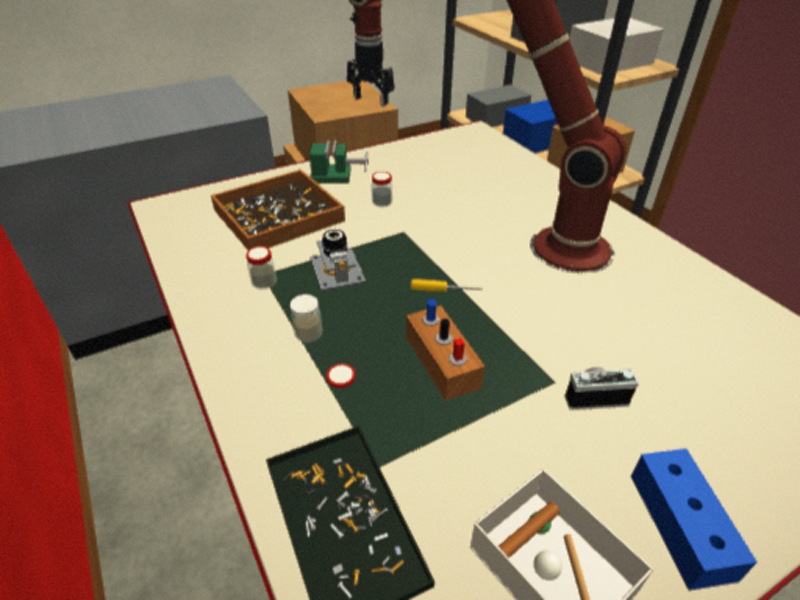

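View pics/side0.png

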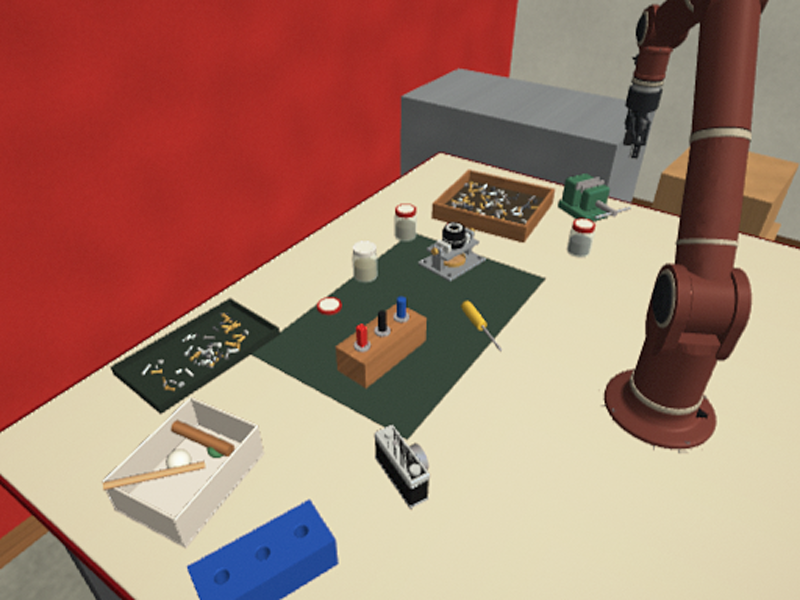

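The scene view shows the wooden rack with the handle tops red (459,341), black (445,321) and blue (431,302), and the barrel top at (334,236). In the side view these are red (361,326), black (382,312), blue (402,298) and barrel (455,229). The blue block is a decoy.

```bash
cat > h.py <<'E'
from station import arm, snapshot, camera_info, ticket
import cv2, numpy as np
from scipy.spatial.transform import Rotation as Ro
def P(name, pose=None):
    c=camera_info(name); K=np.array([[c["fx"],0,c["cx"]],[0,c["fy"],c["cy"]],[0,0,1.]])
    if name=="wrist":
        T=np.eye(4); T[:3,:3]=Ro.from_quat(pose[1]).as_matrix(); T[:3,3]=pose[0]
        E=np.linalg.inv(T@np.array(c["T_tool_cam"]))[:3]
    else: E=np.c_[np.array(c["R"]),np.array(c["t"])]
    return K@E
def tri(Ps,uvs):
    A=np.vstack([[u*p[2]-p[0],v*p[2]-p[1]] for p,(u,v) in zip(Ps,uvs)])
    A/=np.linalg.norm(A[:,:3],axis=1)[:,None]
    return np.linalg.lstsq(A[:,:3],-A[:,3],rcond=None)[0]
def proj(p,X):
    q=p@np.r_[X,1]; return q[:2]/q[2]
def onplane(p,uv,z):
    "world point of pixel uv at height z"
    H=np.c_[p[:,0],p[:,1],p[:,2]*z+p[:,3]]; q=np.linalg.solve(H,np.r_[uv,1]); return q[:2]/q[2]
def down(yaw):
    "tool z down, tool x axis at yaw in world"
    return (Ro.from_euler('z',yaw)*Ro.from_euler('x',np.pi)).as_quat()
def pose(): return (np.array(arm.read_tool_pos()),np.array(arm.read_eef_rot()))
def yaw():
    m=Ro.from_quat(arm.read_eef_rot()).as_matrix(); return np.arctan2(m[1,0],m[0,0])
def wshot(fn):
    po=pose(); im=snapshot("wrist"); cv2.imwrite(f"pics/{fn}.png",im); np.savez(f"pics/{fn}.npz",p=po[0],q=po[1]); return im,P("wrist",po)
def loadP(fn):
    d=np.load(f"pics/{fn}.npz"); return P("wrist",(d["p"],d["q"]))
E
python3 - <<'E'
from h import *
S,D=P("scene"),P("side"); k=.64
for n,a,b in [("red",(459,341),(361,326)),("black",(445,321),(382,312)),("blue",(431,302),(402,298)),("barrel",(334,236),(455,229)),("jarB white",(305,302),(364,248)),("jarL",(259,255),(405,210)),("jarR",(382,176),(584,226)),("lid",(341,375),(330,305))]:
    X=tri([S,D],[np.array(a)*k,np.array(b)*k]); print(n,X.round(3),(proj(S,X)/k-a).round(1),np.hypot(*X[:2]).round(3))
print(yaw())
E
```

```text
red [0.524 0.241 0.115] [-0.1 -0.3] 0.577
black [0.517 0.182 0.114] [-0.1 -0.2] 0.548
blue [0.51  0.119 0.113] [-0.1 -0.2] 0.524
barrel [ 0.577 -0.215  0.096] [0.  0.2] 0.615
jarB white [ 0.723 -0.032  0.084] [0.3 1.1] 0.724
jarL [ 0.752 -0.251  0.078] [-0. -0.] 0.793
jarR [ 0.326 -0.449  0.079] [0.2 1.1] 0.555
lid [0.715 0.116 0.003] [-0.1 -0.3] 0.725
0.4648319226368395
```

```bash
cat >> h.py <<'E'
def campose(cam_pos, yw):
    "tool pose putting the wrist camera at cam_pos looking straight down, tool x about yaw yw"
    T=np.array(camera_info("wrist")["T_tool_cam"])
    tilt=np.arctan2(-T[0,2],T[2,2])
    R=(Ro.from_euler('z',yw)*Ro.from_euler('x',np.pi)).as_matrix()@Ro.from_euler('y',tilt).as_matrix()
    assert (R@T[:3,2])[2]<-.999,(R@T[:3,2])
    return np.array(cam_pos)-R@T[:3,3], Ro.from_matrix(R).as_quat()
E
python3 - <<'E'
from h import *
B=np.array([.577,-.215,.105]); R=np.array([.524,.241,.11])
for n,X in(("b",B),("r",R)):
  for y in np.arange(-3,3.2,.5):
    p,q=campose(X+[0,0,.22],y); j=arm.ik(p,q); j2=arm.ik(X+[0,0,.18],down(y))
    print(n,y,None if j is None else np.round(j,2), None if j2 is None else np.round(j2,2))
E
```

```text
b -3.0 [ 0.57  0.9  -0.71  1.24  0.58  1.51  1.56] [ 0.74  0.68 -0.74  1.54  0.49  1.12  1.6 ]
b -2.5 [ 0.68  1.01 -1.15  1.36  0.96  1.65  1.73] [ 0.91  0.83 -1.15  1.54  0.78  1.29  1.87]
b -2.0 [ 0.7   0.94 -1.15  1.54  1.05  1.52  2.09] [ 0.91  0.83 -1.15  1.54  0.78  1.29  2.37]
b -1.5 [-0.31  0.69  0.73  1.75 -0.22  0.74 -2.65] [ 0.04  0.62  0.48  1.56 -0.31  1.04 -2.47]
b -1.0 [-0.17  0.57  0.52  1.9  -0.13  0.51 -2.22] [ 0.12  0.6   0.34  1.56 -0.22  1.02 -2.05]
b -0.5 [ 0.09  0.49  0.26  1.97 -0.17  0.39 -1.61] [ 0.2   0.58  0.2   1.56 -0.13  1.01 -1.63]
b 0.0 [ 0.43  0.49 -0.05  1.94 -0.22  0.43 -0.99] [ 0.28  0.58  0.07  1.56 -0.04  1.01 -1.21]
b 0.5 [ 0.64  0.55 -0.23  1.83 -0.24  0.6  -0.43] [ 0.35  0.58 -0.05  1.55  0.03  1.01 -0.78]
b 1.0 [ 0.72  0.64 -0.33  1.66 -0.15  0.84 -0.01] [ 0.42  0.58 -0.17  1.55  0.11  1.02 -0.35]
b 1.5 [ 0.73  0.74 -0.41  1.47 -0.02  1.07  0.34] [ 0.5   0.59 -0.29  1.55  0.19  1.03  0.08]
b 2.0 [ 0.69  0.82 -0.49  1.31  0.13  1.29  0.68] [ 0.57  0.61 -0.41  1.55  0.27  1.04  0.51]
b 2.5 [ 0.64  0.89 -0.58  1.21  0.31  1.44  1.02] [ 0.64  0.
[... 655 characters left out ...]
-0.37  0.52 -0.15  1.66  0.09  0.97 -2.62]
r 0.0 [-0.56  0.44 -0.03  2.03  0.44  0.45 -2.54] [-0.31  0.52 -0.25  1.66  0.15  0.98 -2.18]
r 0.5 [-0.27  0.44 -0.27  2.06  0.31  0.37 -1.84] [-0.21  0.54 -0.4   1.65  0.24  1.   -1.77]
r 1.0 [ 0.06  0.51 -0.58  1.99  0.23  0.46 -1.18] [-0.12  0.57 -0.55  1.65  0.34  1.02 -1.36]
r 1.5 [ 0.12  0.58 -0.59  1.86  0.05  0.65 -0.48] [-0.08  0.58 -0.63  1.65  0.39  1.04 -0.9 ]
r 2.0 [ 0.14  0.68 -0.65  1.68  0.11  0.9  -0.04] [-0.02  0.61 -0.73  1.65  0.45  1.06 -0.46]
r 2.5 [ 0.11  0.78 -0.74  1.52  0.24  1.14  0.31] [ 0.03  0.64 -0.84  1.65  0.52  1.09 -0.02]
r 3.0 [ 0.04  0.87 -0.83  1.39  0.39  1.35  0.65] [ 0.08  0.67 -0.93  1.64  0.58  1.13  0.42]
```

```bash
python3 - <<'E'
from h import *
B=np.array([.577,-.215,.105]); R=np.array([.524,.241,.11])
arm.movep(*campose(B+[0,0,.19],1.0)); b1,_=wshot("b1")
arm.movep(B+[0,0,.19],down(1.0)); b2,_=wshot("b2")
arm.movep(*campose(R+[0,0,.21],1.5)); r1,_=wshot("r1")
arm.movep(R+[0,0,.19],down(1.5)); r2,_=wshot("r2")
cv2.imwrite("pics/m1.png",cv2.resize(np.vstack([np.hstack([b1,b2]),np.hstack([r1,r2])]),(800,600),interpolation=cv2.INTER_AREA))
print(arm.read_time(),np.array(arm.read_joint_positions()).round(2))
E
```

```text
4.45 [-0.36  0.51 -0.17  1.65  0.1   1.   -0.64]
```

View pics/m1.png

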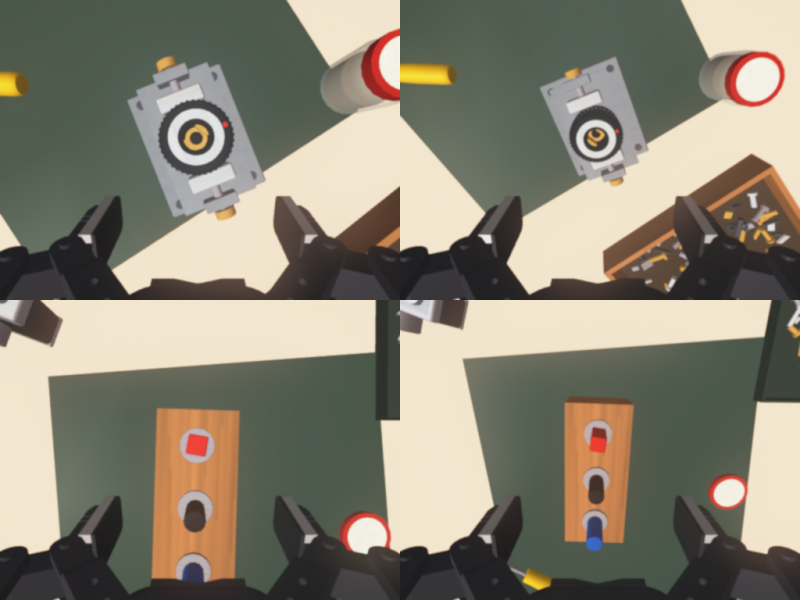

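The top row shows the barrel and its index dot, with brass visible in the bore at raw pixel ~(250,176) in b1. The bottom row shows the red handle square-on at raw ~(252,186) in r1, plus the rack outline.

```bash
python3 - <<'E'
from h import *
def cents(fn,lo,hi,box,dist=None):
    im=cv2.cvtColor(cv2.imread(f"pics/{fn}.png"),cv2.COLOR_BGR2HSV); m=cv2.inRange(im,lo,hi)
    z=np.zeros_like(m); x0,y0,x1,y1=box; z[y0:y1,x0:x1]=m[y0:y1,x0:x1]
    c=max(cv2.findContours(z,cv2.RETR_EXTERNAL,cv2.CHAIN_APPROX_NONE)[0],key=cv2.contourArea); return c
P1,P2=loadP("b1"),loadP("b2")
def bar(fn,box):
    c=cents(fn,(0,0,150),(180,60,255),box); return cv2.fitEllipse(cv2.convexHull(c))
e1,e2=bar("b1",(205,128,300,224)),bar("b2",(215,130,290,212)) if 0 else bar("b2",(724-512+10,140,285,210))
print(e1,e2); X=tri([P1,P2],[e1[0],e2[0]]); print("barrel ring",X.round(4),proj(P1,X)-e1[0])
R1,R2=loadP("r1"),loadP("r2")
c1=cents("r1",(0,120,185),(10,255,255),(225,160,280,215)); print("r1",cv2.minAreaRect(c1))
c2=cents("r2",(0,120,185),(10,255,255),(225,150,290,210)); print("r2",cv2.minAreaRect(c2))
a1=cv2.minAreaRect(c1);a2=cv2.minAreaRect(c2)
X=tri([R1,R2],[a1[0],a2[0]]); print("red top",X.round(4),proj(R1,X)-a1[0])
bx=cv2.boxPoints(a1); w=np.array([onplane(R1,b,X[2]) for b in bx]); print("box",w.round(4)); d=np.diff(w,axis=0); print(np.linalg.norm(d,axis=1).round(4),np.arctan2(d[:,1],d[:,0]).round(3))
# index dot
c=cents("b1",(0,120,120),(10,255,255),(280,150,300,170)); uv=c.mean(0)[0]; print("dot",uv,onplane(P1,uv,.105))
b=cv2.imread("pics/b1.png")[126:226,202:302]; b2=cv2.imread("pics/b2.png")[130:225,205:300]; r=cv2.imread("pics/r1.png")[150:230,200:300]
f=lambda x:cv2.resize(x,(390,390),interpolation=cv2.INTER_CUBIC)
cv2.imwrite("pics/m2.png",np.hstack([f(b),f(b2)]))
E
```

```text
((250.60313415527344, 174.83877563476562), (72.66006469726562, 72.76164245605469), 96.91058349609375) ((250.607666015625, 177.60813903808594), (49.02413558959961, 50.95999526977539), 85.1845703125)
barrel ring [ 0.5791 -0.2099  0.1049] [-0.12441587  0.00176117]
r1 ((251.60809326171875, 185.35134887695312), (24.988645553588867, 25.153043746948242), 9.462323188781738)
r2 ((252.91201782226562, 185.4840087890625), (21.6451416015625, 19.230188369750977), 10.30484676361084)
red top [0.5243 0.2415 0.1171] [-0.2101221   0.00440506]
box [[0.5153 0.2359]
 [0.5189 0.2507]
 [0.5336 0.2471]
 [0.53   0.2323]]
[0.0152 0.0151 0.0152] [ 1.331 -0.239 -1.81 ]
dot [288.05 159.  ] [ 0.60184914 -0.21393526]
```

View pics/m2.png

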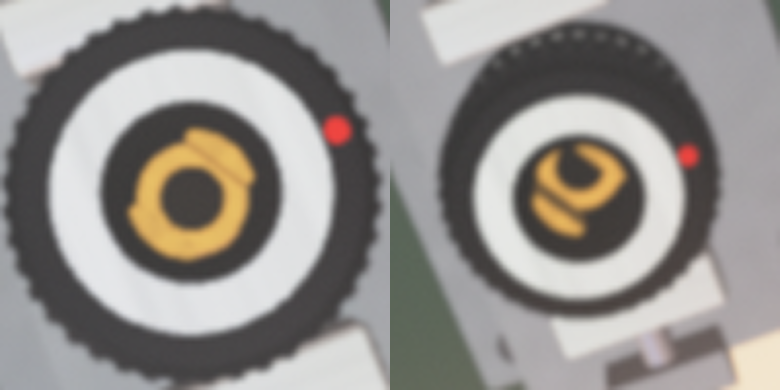

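In b1 the upper-right key's face runs from crop (190,140) to (250,185), and b2 shows the other key roughly parallel to it. So the gap angle is visible as a first guess. Next I grasp the red handle, closing across the row.

```bash
python3 - <<'E'
from h import *
P1,P2=loadP("b1"),loadP("b2")
for p,o,s,l in((P1,(202,126),3.9,((190,140),(250,185))),(P2,(205,130),390/95,((150,188),(195,215)))):
    w=[onplane(p,np.array(o)+np.array(a)/s,.097) for a in l]; d=w[1]-w[0]; print("gap",np.arctan2(d[1],d[0]).round(3),np.linalg.norm(d).round(4))
e=onplane(P1,(250.6,174.84),.105); 
print("b1-only",e, "r1-only",onplane(loadP("r1"),(251.6,185.35),.116))
y=1.331; X=np.array([.5243,.2415])
arm.move_gripper(0.55,effort=20)
arm.movep([*X,.20],down(y)); arm.line_to([*X,.149],velocity=.06)
f0=np.array(arm.read_ft_force()); arm.move_gripper(0,effort=20); arm.pause(.2)
print("f",f0.round(1),np.array(arm.read_ft_force()).round(1),np.array(arm.read_wrist_torque()).round(2),arm.read_opening(),arm.read_finger_force(),arm.read_tool_pos(),arm.read_time())
E
```

```text
gap -1.218 0.0114
gap -1.128 0.0108
b1-only [ 0.5791648 -0.2099415] r1-only [0.52446097 0.24148931]
f [0.6 0.  0. ] [-0.5 -0.4  2.4] [-0.03  0.03  0.02] 0.18489829215543546 26.03042185306549 [0.52454387 0.24160474 0.14938864] 6.975
```

```bash
python3 - <<'E'
from h import *
arm.move_gripper(0,effort=80); p=np.array(arm.read_tool_pos())
arm.line_to(p+[0,0,.02],velocity=.05); print(np.array(arm.read_ft_force()).round(1))
arm.line_to(p+[0,0,.14],velocity=.15); print(np.array(arm.read_ft_force()).round(1),p)
q,o=pose(); X=q+[0,0,-.054-.087+.035]   # mid shank
out=[]
for n in("scene","side"):
    im=snapshot(n); cv2.imwrite(f"pics/{n}_l.png",im); u,v=proj(P(n),X).astype(int); print(n,u,v)
    out.append(cv2.resize(im[v-22:v+22,u-22:u+22],(390,390),interpolation=cv2.INTER_CUBIC))
cv2.imwrite("pics/m3.png",np.hstack(out)); print(arm.read_time())
# predicted projected shank widths for either hypothesis
for h,ax in(("x=toolx",yaw()),("x=tooly",yaw()+np.pi/2)):
    for n in("scene","side"):
        R=Ro.from_euler('z',ax).as_matrix(); c=np.array([proj(P(n),X+R@[a,b,0]) for a in(-.008,.008) for b in(-.005,.005)]); print(h,n,np.ptp(c[:,0]).round(1))
E
```

```text
[ 0.   0.1 -0.9]
[-0.6  0.3 -0.9] [0.52467392 0.24165623 0.1495144 ]
scene 295 200
side 230 190
8.8
x=toolx scene 5.3
x=toolx side 6.4
x=tooly scene 6.6
x=tooly side 6.1
```

View pics/m3.png

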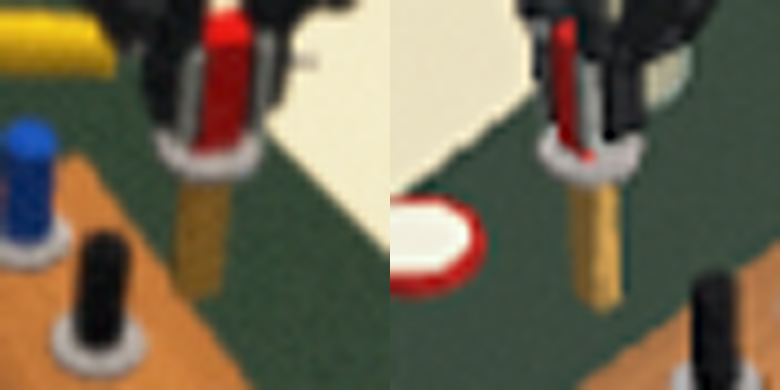

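Scene shows the shank about 5.4 px wide and side about 5.6 px. That slightly favours drift x = tool x but isn't decisive, so I rotate to make it clear.

```bash
python3 - <<'E'
from h import *
p=np.array(arm.read_tool_pos()); arm.movep(p,down(2.25))
q,o=pose(); X=q+[0,0,-.054-.087+.03]; out=[]
for n in("scene","side"):
    im=snapshot(n); u,v=proj(P(n),X).astype(int)
    c=im[v-22:v+22,u-22:u+22]; out.append(cv2.resize(c,(390,390),interpolation=cv2.INTER_CUBIC))
    for h,ax in(("toolx",yaw()),("tooly",yaw()+np.pi/2)):
        R=Ro.from_euler('z',ax).as_matrix(); k=np.array([proj(P(n),X+R@[a,b,0]) for a in(-.008,.008) for b in(-.005,.005)]); print(h,n,np.ptp(k[:,0]).round(1))
cv2.imwrite("pics/m4.png",np.hstack(out)); print(arm.read_time(),np.array(arm.read_joint_positions()).round(2))
B=np.array([.5791,-.2099,.105])
for y in (1.97,1.97-np.pi,1.97+np.pi/2,1.97-np.pi/2): print(y,np.round(arm.ik(B+[0,0,.17],down(y)),2))
E
```

```text
toolx scene 6.5
tooly scene 5.1
toolx side 3.5
tooly side 5.5
9.6667 [-0.23  0.54 -0.38  1.66  0.23  0.99 -0.01]
1.97 [ 0.49  0.6  -0.3   1.56  0.2   1.01  0.54]
-1.1715926535897931 [-0.26  0.84  1.13  1.59 -0.79  1.24 -1.73]
3.5407963267948963 [ 0.71  0.67 -0.69  1.55  0.47  1.09  1.87]
0.3992036732051034 [ 0.25  0.59  0.11  1.57 -0.07  0.99 -0.8 ]
```

View pics/m4.png

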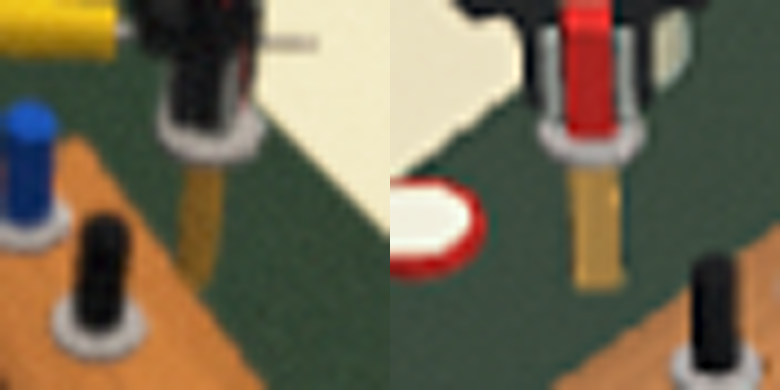

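Side width is 5.4 px and scene 4.1 px, so the drift's x lies along tool y. The tool yaw at the barrel is therefore gap ± π/2 ≈ 0.40. I move there and feel down gently.

```bash
cat >> h.py <<'E'
def feel(ztarget,f0,fz=6.,step=.001,v=.02,k=1.2e-4,fl=1.5,log=True):
    "step down to ztarget, yielding sideways to lateral force; stop when axial force > fz. returns True if reached"
    p=np.array(arm.read_tool_pos())
    while p[2]>ztarget+1e-5:
        p[2]=max(p[2]-step,ztarget); arm.line_to(p,velocity=v)
        F=np.array(arm.read_ft_force())-f0; n=np.hypot(*F[:2])
        if log: print((p*1e3).round(2),F.round(1))
        if F[2]>fz: return False
        if n>fl: p[:2]+=k*F[:2]
        if n>15: return False
    return True
E
python3 - <<'E'
from h import *
B=np.array([.5791,-.2099])
arm.movep([.55,.0,.30],down(.9)); arm.movep([*B,.275],down(.40)); arm.line_to([*B,.252],velocity=.05); arm.pause(.3)
f0=np.array(arm.read_ft_force()); np.save("f0.npy",f0); print(f0,arm.read_time())
print(feel(.232,f0), arm.read_time(), arm.read_tool_pos())
E
```

```text
[ 0.07908534  0.28402106 -1.0147612 ] 12.3917
[ 579.21 -210.01  251.27] [ 0.  -0.6 -0.7]
[ 579.21 -210.01  250.27] [-0.6 -0.9  0.8]
[ 579.21 -210.01  249.27] [-0.7  0.9  0.2]
[ 579.21 -210.01  248.27] [-0.3 -0.8  0.7]
[ 579.21 -210.01  247.27] [-0.2  0.1 -0.6]
[ 579.21 -210.01  246.27] [0.4 0.2 0.3]
[ 579.21 -210.01  245.27] [ 0.  -0.6  0.2]
[ 579.21 -210.01  244.27] [ 0.2 -0.1  0.6]
[ 579.21 -210.01  243.27] [-0.  -0.1  0. ]
[ 579.21 -210.01  242.27] [-0.2  0.4 -0.3]
[ 579.21 -210.01  241.27] [ 0.7 -0.8  0.4]
[ 579.21 -210.01  240.27] [ 0.1  0.4 -0.6]
[ 579.21 -210.01  239.27] [-0.7  0.2 -0. ]
[ 579.21 -210.01  238.27] [-0.2 -0.5  0.3]
[ 579.21 -210.01  237.27] [ 0.7 -0.4 -0.3]
[ 579.21 -210.01  236.27] [ 0.   0.1 -0.2]
[ 579.21 -210.01  235.27] [-0.1 -0.3 -0.6]
[ 579.21 -210.01  234.27] [ 0.2 -0.5 -0.1]
[ 579.21 -210.01  233.27] [-0.9 -0.5  0.5]
[ 579.21 -210.01  232.27] [-0.7 -0.3 -0.3]
[ 579.21 -210.01  232.  ] [-0.2 -0.2 -0.6]
True 17.6417 [ 0.57921496 -0.21001475  0.23198691]
```

No contact, so it slipped between the keys. I continue to the spacer and push.

```bash
python3 - <<'E'
from h import *
f0=np.load("f0.npy")
print(feel(.191,f0,fz=38,step=.002,v=.02,fl=2.5), arm.read_time(), arm.read_tool_pos(), arm.read_opening())
E
```

```text
[ 579.21 -210.01  229.99] [-0.3 -0.8  0. ]
[ 579.21 -210.01  227.99] [ 0.2 -0.1  0.3]
[ 579.21 -210.01  225.99] [-0.6 -1.1 -0.5]
[ 579.21 -210.01  223.99] [-0.5 -1.9 -0.3]
[ 579.21 -210.01  221.99] [-0.   0.5 -1. ]
[ 579.21 -210.01  219.99] [-1.6 -0.1  6.5]
[ 579.21 -210.01  217.99] [-1.3  0.3  8.5]
[ 579.21 -210.01  215.99] [-1.9  0.3  8.8]
[ 579.21 -210.01  213.99] [-2.5  0.5  9.2]
[ 578.91 -209.96  211.99] [-2.   0.4 10.7]
[ 578.91 -209.96  209.99] [-1.4 -0.2 10.6]
[ 578.91 -209.96  207.99] [-1.7  0.9  9.1]
[ 578.91 -209.96  205.99] [-2.  -0.6  9.3]
[ 578.91 -209.96  203.99] [-1.4  0.3 10.2]
[ 578.91 -209.96  201.99] [-1.3 -0.2  6.9]
[ 578.91 -209.96  199.99] [-1.2  0.1  6.6]
[ 578.91 -209.96  197.99] [ 0.3  0.5 -0.1]
[ 578.91 -209.96  195.99] [ 0.1 -0.5 -0.6]
[ 578.91 -209.96  193.99] [ 0.4 -0.4  0.8]
[ 578.91 -209.96  191.99] [ 0.4 -0.1  0.5]
[ 578.91 -209.96  191.  ] [-0.4 -0.1 -0.2]
True 22.8917 [ 0.57891637 -0.20996557  0.19096997] 0.1780967323582611
```

Force fell to zero at TCP z ≈ 0.198, as expected for the drop. I withdraw, check the dish, and go above the rack hole.

```bash
python3 - <<'E'
from h import *
p=np.array(arm.read_tool_pos())
arm.line_to([p[0],p[1],.23],velocity=.08); print(np.array(arm.read_ft_force()).round(1))
arm.line_to([p[0],p[1],.275],velocity=.12)
arm.movep([.55,.0,.30],down(.9)); arm.movep([.52467,.24166,.29],down(1.331))
out=[]
for n in("scene","side"):
    im=snapshot(n); u,v=proj(P(n),[.579,-.21,.05]).astype(int); out.append(cv2.resize(im[v-25:v+25,u-25:u+25],(390,390),interpolation=cv2.INTER_CUBIC))
cv2.imwrite("pics/m5.png",np.hstack(out)); print(arm.read_time(),yaw(),arm.read_opening())
E
```

```text
[-0.1  0.3 -1.3]
25.975 1.3250022413302656 0.17614155635243747
```

View pics/m5.png

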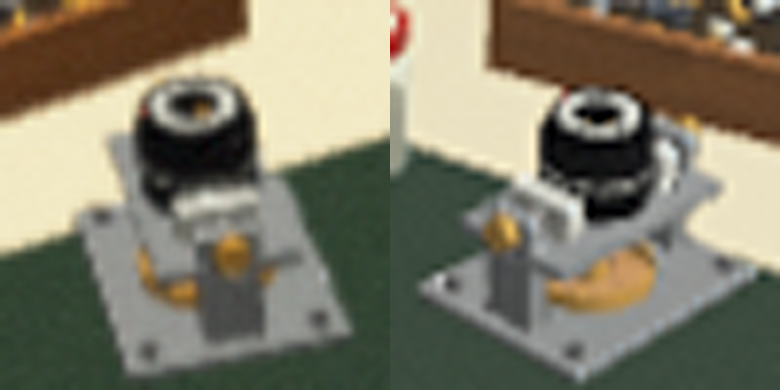

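The dish is mostly hidden by the stand at this scale, so I will check through the bore afterwards. Returning the drift now.

```bash
python3 - <<'E'
from h import *
X=[.52467,.24166]
arm.line_to([*X,.212],velocity=.1,ori=down(1.331)); arm.pause(.3); f0=np.array(arm.read_ft_force())
ok=feel(.154,f0,fz=6,step=.003,v=.03)
if ok: print(feel(.1475,f0,fz=3,step=.0007,v=.02),arm.read_tool_pos(),arm.read_time())
E
```

```text
[524.83 241.73 209.48] [-0.3 -1.2 -0. ]
[524.83 241.73 206.48] [ 0.6  1.  -0.4]
[524.83 241.73 203.48] [1.1 0.  0.5]
[524.83 241.73 200.48] [-0.5 -0.8  0.5]
[524.83 241.73 197.48] [-0.2  0.2 -0.2]
[524.83 241.73 194.48] [0.3 0.1 0.3]
[524.83 241.73 191.48] [ 0.2  0.  -0.5]
[524.83 241.73 188.48] [-0.5  0.3 -0.2]
[524.83 241.73 185.48] [ 0.  -0.3  0.5]
[524.83 241.73 182.48] [-0.2  0.1  0.8]
[524.83 241.73 179.48] [0.2 0.1 0. ]
[524.83 241.73 176.48] [-0.5 -0.5 -0.9]
[524.83 241.73 173.48] [ 0.6  0.2 -0.5]
[524.83 241.73 170.48] [ 0.3 -0.6  0.5]
[524.83 241.73 167.48] [ 0.3 -0.2 -0.4]
[524.83 241.73 164.48] [0.4 0.4 0.4]
[524.83 241.73 161.48] [-0.2 -0.1  1.2]
[524.83 241.73 158.48] [-0.2  0.5  0.3]
[524.83 241.73 155.48] [ 0.1 -0.5 -0.4]
[524.83 241.73 154.  ] [-0.7  0.1  0.2]
[524.78 241.68 153.19] [ 0.2 -0.7  1.1]
[524.78 241.68 152.49] [-0.7 -0.1  0. ]
[524.78 241.68 151.79] [-0.2  0.2  0.9]
[524.78 241.68 151.09] [-0.7 -0.1  0.9]
[524.78 241.68 150.39] [-0.5  1.   0.4]
[524.78 241.68 149.69] [-0.5  0.2  0.7]
[524.78 241.68 148.99] [-2.3 -0.2  4.9]
False [0.52482565 0.24169595 0.14952314] 33.9583
```

Seated. I release, look at the rack, then look down the bore.

```bash
python3 - <<'E'
from h import *
p=np.array(arm.read_tool_pos())
arm.move_gripper(.5,effort=20); arm.line_to([p[0],p[1],.21],velocity=.08)
arm.movep(*campose([.524,.241,.32],1.5)); r,_=wshot("r3")
arm.movep(*campose([.579,-.21,.28],1.0)); b,_=wshot("b3")
s=snapshot("side")
f=lambda x:cv2.resize(x,(400,300),interpolation=cv2.INTER_CUBIC)
cv2.imwrite("pics/m6.png",np.vstack([np.hstack([f(r),f(b[120:225,180:320])]),np.hstack([f(s[120:270,190:390]),f(b)])])); print(arm.read_time())
E
```

```text
37.5833
```

View pics/m6.png

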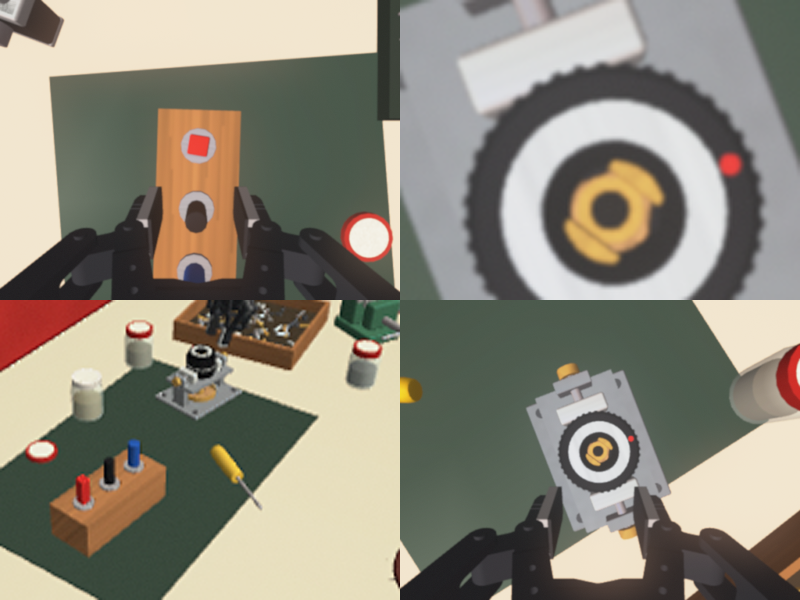

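The red drift hangs in its hole and the keys are intact. Down the bore the spacer ring's hole is now 0.17 of the white ring's diameter, against 0.217 before. That matches a spacer lying flat on the dish floor (ratio of the two 0.785, 0.78 predicted). Nothing else has moved, so I hand in.

```bash
python3 -c "
from h import *
print(arm.read_tool_pos(),ticket.finish_job())"
```

```text
the job is handed in; nothing more can be done
[ 0.5517872  -0.25200183  0.19011774] None
```

I pushed the spacer out and, from the last view down the bore, it is lying in the dish; the drift is back in its rack hole, nothing else looks moved, and the job is handed in at about 38 s (no verdict was returned).

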